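Close and lock the storeroom's stock case

TASK

The small-parts case on the storeroom counter has been left open. Slide its door all the way home and press it gently but firmly against the rubber buffer in the side frame (about 1.5 kg of push once it stops) so that it stays bearing on it, without slamming or forcing it. Then push the plunger lock fully in so that the case is locked, and let go; leave the things on the counter where they are.

Things in the scene. Friction and masses are not known exactly. Their poses are not given: they have to be found in the camera images.
- case: Stock case: white plinth, aluminium posts and tracks, glass top and far pane, 260 deep (x) x 560 wide (y) x 225 mm high, fixed. Origin: centre of its underside. Its x points away from the robot, y to the left along the door tracks, z up; the door side is at x = -130 mm. A grey inner door stands shut over the right half. Nothing rises above the 225 mm top.
- door: Grey outer sliding door, 278 wide x 184 high x 6 mm, 0.5 to 1 kg. Origin: middle of its left (leading) edge, at case x = -120 mm, 120 mm up; y = left along the track. It slides along case y, up to 210 mm open to the right. Track friction 2 N; from 20 mm before the jamb's origin two rubber lips grip its edge and the push rises to 6-12 N before the stop is felt. It stays where left. Over 0.25 m/s is slamming.
- pull (a point): On the door's pull, an upright D-shaped steel bar 10 mm thick, axis 35 mm out from the door's face, 75 to 205 mm above the counter. The point is on the bar's axis 192 mm up, at mid-width of the door, and moves with it. With the door shut: case x = -158, y = +107 to +119 mm.
- jamb: Left side frame: upright aluminium channel that takes the door's edge. Origin: bottom of the channel, 120 mm up, at case x = -120, y = +258 mm; y to the left. A rubber buffer in the channel, out of sight, is set out by 0 to 12 mm, so the door stops with its origin 0 to 12 mm to the right of this one: felt, not seen. Pressing home puts 5 to 20 N on the buffer; over 25 N is forcing it.
- strike: Steel strike plate, 22 mm high, in the edge of the inner door, with a slot 23 mm wide for the 8 mm lock bolt. Origin: centre of the slot, 181 mm up, at case x = -106, y = -6 mm. The bolt meets it only with the door's edge within 13 mm of the jamb's origin; more than 25 N on the strike is forcing the lock.
- lock (a joint): Plunger of the push lock, in m: 0 = out (unlocked), 0.010 = fully pushed in along case +x (locked). It takes about 5 N to move and stays where it is left.
- lock_face (a point): Centre of the round 18 mm face of the lock's plunger, on the outer door near its right edge, 181 mm up, 119 mm to the right (case -y) of the pull. The face stands 22 mm out from the door when out, 12 mm when in; the 26 mm barrel round it 8 mm. With the door home and the lock out: case x = -145, y = -12 to 0 mm.
- tape: Bystander: double roll of black tape, 68 mm across, 36 mm high, standing on the counter. Origin: centre of its underside.
- fitting: Bystander: grey plastic pipe coupling, 44 mm across, 60 mm high, upright on the counter. Origin: centre of its underside.
- carton: Bystander: cardboard carton, 120 x 80 x 50 mm, on the counter. Origin: centre of its underside.

How it is judged (in metres and radians):
On the way, in this order (a step that is already met when the one before it is completed fails the run):
1. the door is home and pressed against the buffer with at least 2.5 N, the lock still out (y of door in the frame of jamb above -0.0135 m and contact force between jamb and door above 0.1 N and contact force between jamb and door above 2.5 N and value of joint lock below 0.003 m), for 0.1 s.
2. the lock is pushed in with the door home (y of door in the frame of jamb above -0.0135 m and contact force between jamb and door above 0.1 N and value of joint lock above 0.0075 m), for 0.2 s.
At the end, for the whole second after the job is handed in: The door is home: its edge within 13.5 mm of the channel's bottom and still bearing on the rubber buffer (over 0.1 N), at rest; the lock plunger is pushed in by at least 7.5 of its 10 mm (all of step 2 and linear speed of door below 0.01 m/s); the robot touches nothing.
It fails at once if the door's edge is forced against the buffer with more than 25 N (contact force between jamb and door above 25 N).
It fails at once if the lock bolt is forced against the strike with more than 25 N (contact force between strike and anything else above 25 N).
It fails at once if the door is slammed: it moves faster than 0.25 m/s (linear speed of door above 0.25 m/s).
It fails at once if a thing on the counter is moved by more than 20 mm (distance of any of tape, fitting, carton from where it was at the start of the episode above 0.02 m).
It also fails if it takes over 64 s, if anything falls off the work surface, if the arm or the gripper's body presses on something with over 40 N, if the wrist force passes 120 N, or if a joint passes its speed limit or range.

ROBOT

A 6-joint arm with a two-finger parallel gripper is mounted at the origin on the work surface. World frame = base frame: x ahead of the robot, y to its left, z up, the work surface at z = 0. Lengths are in m, angles in degrees, forces in N, time in s.
With the tool pointing down it reaches from about 0.375 to 0.925 m from the base axis. Payload 5.7 kg.
Tool frame: the origin (TCP) lies on the centre line of the jaws, within the pads' length; the fingertips stand 19 mm ahead of it and the grasp point (between the pads) is the TCP; x points along the fingers, y is the direction in which the jaws open and shut, and the axes are right-handed (so a half turn about x gives the same grasp; the last joint's range is limited). The gripper opens to 88 mm and grips with 3 to 60 N. Pads are 20 mm wide; open, the fingers measure 115 mm over their backs; the gripper's body (75 mm by 178 mm) begins 61 mm behind the grasp point.
Start: joints at [64.509, 20.558, 86.54, -0, 72.909, -6.595], TCP at [0.194, 0.568, 0.242] pointing down, gripper open.
Joint ranges: [-170.27, 170.27], [-57.76, 135], [12.27, 136.19], [-55.21, 235.2], [11.17, 155.16], [-170.74, 170.74]. Speed limits (degrees/s): [136.94, 136.94, 180, 180, 180, 180].

INTERFACE

Orientations are given as [roll, pitch, yaw] about the fixed x, y, z axes, in that order (R = Rz(yaw) Ry(pitch) Rx(roll)).
In Python, from station import bot gives the robot as it stands.
- The arm moves only by the shell command python3 -m crank 'ROWS' [FORCE]. ROWS is JSON, a list that holds one entry, the list of rows, each a list of 7 numbers: the shift along the tool's x, y, z in m, then the turn, a rotation vector about the tool's x, y, z in rad, then the closure, from 0 (fully open) to 1 (shut). In form: [[[dx, dy, dz, ax, ay, az, gripper], ...]]. A call has 1 to 5 rows; each row is the pose to reach, as a shift and turn from the pose commanded when the call began, along the tool's axes at that moment; what a row does not reach only later rows make up. A row lasts 1/12 s, in which the tool goes at most 41.7 mm and 7.16 degrees, less where a joint would pass 70% of its speed; a pose out of reach is approached as far as the arm can. A call with a gripper value outside its range is refused whole. The fingers move at their own pace and stop on an object; FORCE is the grip in N (left out, the last holds). Time passes only in rows, so rows that repeat a pose let the fingers close. It gives the time, the measured TCP pose, the force and the opening at its end, in the units of the state.
- bot.read_state(): the state, without advancing time (a new reading comes with each control period).
- bot.camera(name): name is "scene" or "top" or "wrist"; returns a dict with "frame" (384x512x3 uint8, red, green, blue), "range_z" (384x512 float32, m along the optical axis (not along the pixel's ray), 0 where there is no reading), "intrinsics" (3x3 intrinsics, pixels), "view" (4x4, takes a point from world to camera coordinates). Camera axes: x right, y down, z forward; pixel columns grow to the right and rows downward; lengths in m; the calibration is good to about 2 mm. A picture is of the moment at which its call begins.
- bot.sign_off(): hands the job in, once; it reports no verdict.
The state is a dict: "time": time; "qpos": joint angles; "joint_vel": joint speeds; "joint_torque": joint torques, N m; "ee_pos": TCP position; "ee_rot": TCP orientation; "force": force on the tool from outside, world axes, zero at the start; "ft_torque": the same for the moment, N m; "gripper_width": finger opening in m.
Only numpy, scipy, OpenCV 4.12 (cv2) and the standard library are available. Lean on these libraries where they do the work, as an engineer would, in place of code of your own. Each camera call takes 0.05 s, during which the arm holds its last target.

## Working session

There is one attempt and no reset: what is moved stays moved. The work goes in short steps, Python scripts to look and compute and a shell command to move; the robot and the scene stay as the last step left them, time stands still between calls to the robot, and variables do not carry over. Pictures are saved under pics/ and viewed, and the job is handed in when it is done.

```bash
ls; mkdir -p pics
python3 - <<'E'
from station import bot
import cv2, numpy as np
s=bot.read_state(); print(s)
for n in ["scene","top","wrist"]:
    c=bot.camera(n); cv2.imwrite(f"pics/{n}0.png",c["frame"][:,:,::-1]); np.savez(f"/tmp/{n}0.npz",**c); print(n,c["intrinsics"].tolist(),np.round(c["view"],4).tolist())
E
```

```text
pics
{'time': 0.0, 'qpos': array([ 6.45075523e+01,  2.05961197e+01,  8.65987245e+01,  9.40166055e-05,
        7.29102724e+01, -6.59482405e+00]), 'joint_vel': array([ 0.00419198,  0.08709221, -0.02285575, -0.08742891, -0.06777986,
        0.04745024]), 'joint_torque': array([ 2.33203078e-03, -5.15402019e+01, -2.70717126e+01,  6.76281494e-02,
        3.51501780e-02, -9.78742105e-05]), 'ee_pos': array([0.194045  , 0.56704974, 0.2408302 ]), 'ee_rot': array([ -96.64377914,   89.89488332, -115.54143052]), 'force': array([ 0.19759655, -0.24986343,  0.71046987]), 'ft_torque': array([-0.06037643,  0.03148373, -0.01662646]), 'gripper_width': 0.0878822696682381}
scene [[355.92100877671595, 0.0, 254.69856065381208], [0.0, 355.92100877671595, 191.3756592888786], [0.0, 0.0, 1.0]] [[-0.7911, 0.6116, -0.0124, 0.4297], [0.4461, 0.5629, -0.6957, -0.0619], [-0.4185, -0.5559, -0.7182, 1.1462], [0.0, 0.0, 0.0, 1.0]]
top [[364.8697419769481, 0.0, 263.91704437189], [0.0, 364.8697419769481, 187.72962009232464], [0.0, 0.0, 1.0]] [[-0.0018, -0.9999, -0.0124, -0.1081], [-0.9963, 0.0029, -0.0855, 0.4944], [0.0855, 0.0122, -0.9963, 1.2497], [0.0, 0.0, 0.0, 1.0]]
wrist [[330.2715220226015, 0.0, 253.97218146254872], [0.0, 330.2715220226015, 189.11885884894082], [0.0, 0.0, 1.0]] [[0.3239, 0.9461, -0.0015, -0.5994], [0.9159, -0.3132, 0.2509, -0.0303], [0.2369, -0.0827, -0.968, 0.3891], [0.0, 0.0, 0.0, 1.0]]
```

View pics/scene0.png

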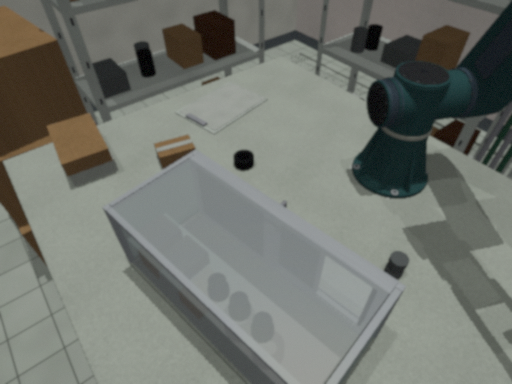

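View pics/top0.png

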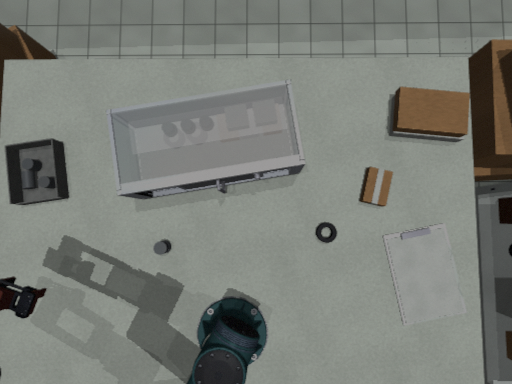

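View pics/wrist0.png

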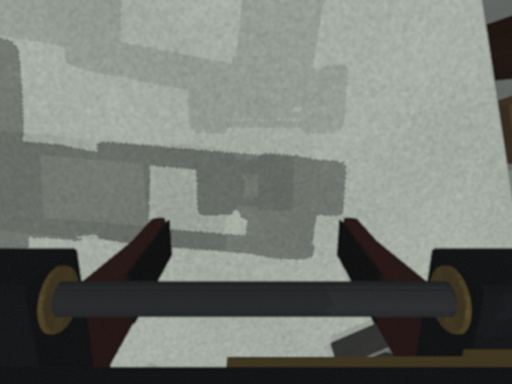

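The top view shows the case rotated a few degrees, with the pull near (223,186) and the lock near (257,176). The fitting is at (163,247) and the tape at (326,232). I'll enlarge it next.

```bash
cat > h.py <<'E'
import numpy as np, cv2
def P(c,u,v,z=None):
    K=c["intrinsics"];V=c["view"];R=V[:3,:3];t=V[:3,3]
    d=np.array([(u-K[0,2])/K[0,0],(v-K[1,2])/K[1,1],1.])
    o=-R.T@t; w=R.T@d
    if z is None:
        return o+w*c["range_z"][int(round(v)),int(round(u))]
    return o+w*(z-o[2])/w[2]
def proj(c,p):
    V=c["view"];q=V[:3,:3]@np.asarray(p)+V[:3,3];q=c["intrinsics"]@q;return q[:2]/q[2]
def crop(c,name,x0,y0,x1,y1,s):
    im=c["frame"][y0:y1,x0:x1,::-1];cv2.imwrite(name,cv2.resize(im,None,fx=s,fy=s,interpolation=cv2.INTER_CUBIC))
E
python3 - <<'E'
from h import *
c=dict(np.load("/tmp/top0.npz"))
crop(c,"pics/topc.png",100,70,310,220,3.8)
E
```

```text
(no output)
```

View pics/topc.png

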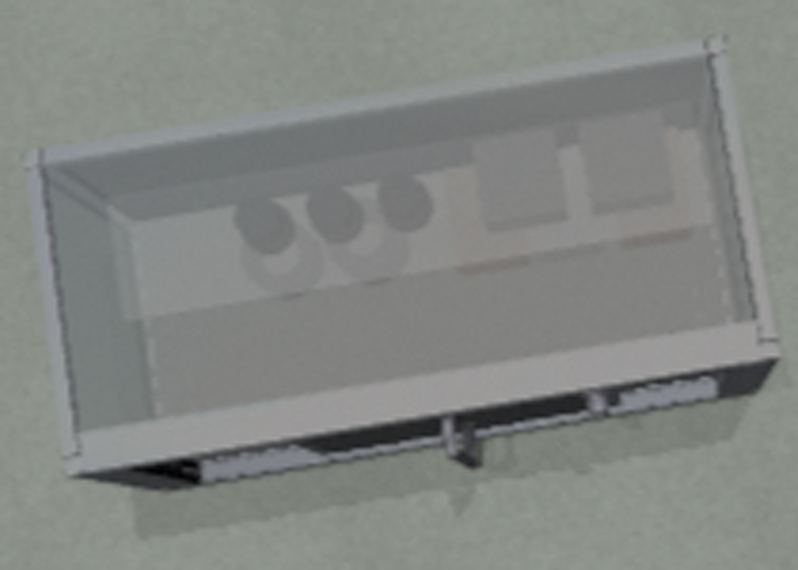

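Run:
```python
from h import *
c=dict(np.load("/tmp/top0.npz"))
q=lambda x,y:(100+(x+.5)/3.8-.5,70+(y+.5)/3.8-.5)
pts=[P(c,*q(*p),z=.225)[:2] for p in [(70,476),(779,357),(724,38),(26,158)]]
mod=np.array([(-.13,.28),(-.13,-.28),(.13,-.28),(.13,.28)])
A=np.array(pts);print(A.round(4), [np.linalg.norm(A[i]-A[(i+1)%4]).round(4) for i in range(4)])
am,mm=A.mean(0),mod.mean(0)
H=(mod-mm).T@(A-am);U,S,Vt=np.linalg.svd(H);R=Vt.T@U.T
yaw=np.degrees(np.arctan2(R[1,0],R[0,0]));print("centre",am,"yaw",yaw, "res",(A-(mod@R.T+am)).round(4))
for n,p in [("pulltip",(472,455))]:
    w=P(c,*q(*p),z=.205);print(n,w,"case",R.T@(w[:2]-am))
for n,p,z in [("fitting",(163,243),.06),("tape",(326,232),.036),("carton",(377,186),.05)]:
    w=P(c,*p,z=z);print(n,w,"case",R.T@(w[:2]-am))
# depth along top frame check
print(P(c,*q(400,415)))
print(P(c,*q(460,450)),P(c,*q(470,460)))
# scene cam prediction
s=dict(np.load("/tmp/scene0.npz"))
for k in mod: print(proj(s,[*(R@k+am),.225]).round(1))
```

```text
[[ 0.4568  0.3154]
 [ 0.5473 -0.2313]
 [ 0.801  -0.1909]
 [ 0.7075  0.3583]] [np.float64(0.5541), np.float64(0.2569), np.float64(0.5572), np.float64(0.2544)]
centre [0.62814856 0.0628743 ] yaw 9.505338007841374 res [[ 0.0031 -0.0022]
 [ 0.0011  0.0035]
 [-0.0016  0.0009]
 [-0.0026 -0.0022]]
pulltip [0.47377143 0.00773981 0.205     ] case [-0.16136244 -0.02888374]
fitting [0.30642425 0.22770551 0.06      ] case [-0.29008696  0.2156975 ]
tape [ 0.34131519 -0.32008126  0.036     ] case [-0.3461363  -0.33033015]
carton [ 0.4963962  -0.49289062  0.05      ] case [-0.22172216 -0.52637688]
[0.50330099 0.06121352 0.22453505]
[ 0.49528628  0.04422478 -0.00086355] [0.47641826 0.01972751 0.12074933]
[405.7 285. ]
[195.  148.4]
[101.4 206.3]
[317.3 411.6]
```

Run:
```python
from h import *
a=np.radians(9.505);R=np.array([[np.cos(a),-np.sin(a)],[np.sin(a),np.cos(a)]]);C=np.array([.6281,.0629])
for n,b,s in [("scene",(90,140,420,384),2),("top",(100,70,310,220),3.8)]:
    c=dict(np.load(f"/tmp/{n}0.npz"));im=cv2.resize(c["frame"][b[1]:b[3],b[0]:b[2],::-1],None,fx=s,fy=s,interpolation=cv2.INTER_CUBIC)
    q=np.array([proj(c,[*(R@np.array(k)+C),.225]) for k in [(-.13,.28),(-.13,-.28),(.13,-.28),(.13,.28)]])
    q=((q-[b[0],b[1]]+.5)*s-.5)
    cv2.polylines(im,[np.round(q*8).astype(int).reshape(-1,1,2)],True,(0,0,255),1,cv2.LINE_AA,3)
    for z in (.075,.205):
        p=((proj(c,[*(R@np.array([-.158,-.029])+C),z])-[b[0],b[1]]+.5)*s-.5); cv2.circle(im,tuple(np.round(p).astype(int)),3,(0,255,0),1)
    cv2.imwrite(f"pics/ov_{n}.png",im)
```

```text
(no output)
```

View pics/ov_scene.png

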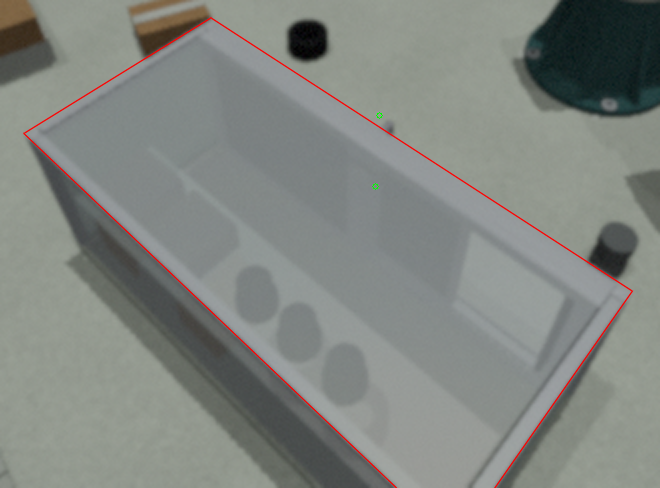

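View pics/ov_top.png

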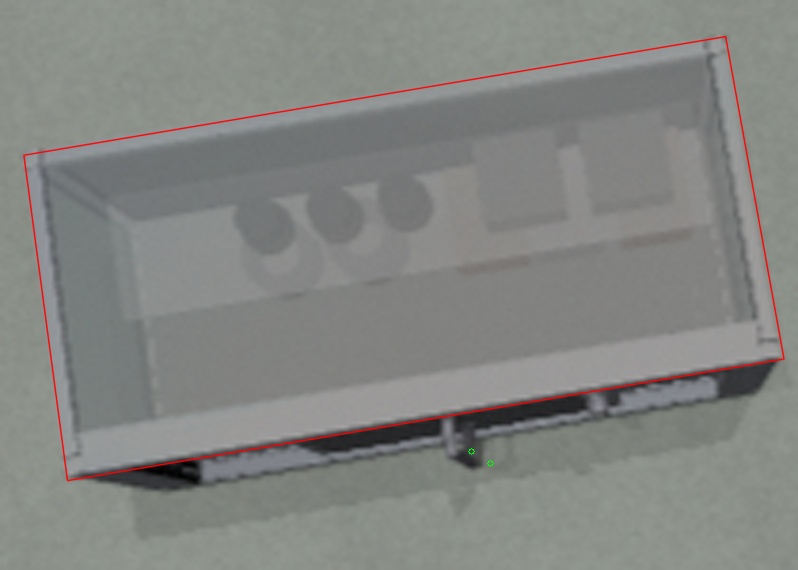

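The case outline fits in both views. Both views put the bar about 12 mm further left than my first pick, at case y of about -0.017. Next I'll work out the pre-contact point to the right of the bar.

```bash
cat >> h.py <<'E'
from scipy.spatial.transform import Rotation as Ro
a=np.radians(9.505);R2=np.array([[np.cos(a),-np.sin(a)],[np.sin(a),np.cos(a)]]);C=np.array([.6281,.0629])
def W(x,y,z): return np.array([*(R2@np.array([x,y])+C),z])
def toC(p): return np.array([*(R2.T@(np.asarray(p)[:2]-C)),p[2]])
def T(s): return Ro.from_euler("xyz",s["ee_rot"],degrees=True)
def rel(s,Pw,Rw=None):
    r=T(s); d=r.inv().apply(np.asarray(Pw)-s["ee_pos"])
    rv=(r.inv()*Rw).as_rotvec() if Rw is not None else np.zeros(3)
    return d.round(4),rv.round(4)
def tgt(deg): # tool x down, tool y at heading deg
    y=np.array([np.cos(np.radians(deg)),np.sin(np.radians(deg)),0]);x=np.array([0,0,-1.]);return Ro.from_matrix(np.c_[x,y,np.cross(x,y)])
def st(s): 
    f=s["force"];print("t",round(s["time"],2),"case",toC(s["ee_pos"]).round(4),"Fcase",(R2.T@f[:2]).round(2),round(f[2],2),"w",round(s["gripper_width"],4),"q6",s["qpos"][5].round(1))
E
python3 - <<'E'
from h import *
from station import bot
s=bot.read_state();st(s);print(T(s).as_matrix().round(3))
for d in (9.5,-170.5,99.5,-80.5): print(d,rel(s,W(-.158,-.08,.29),tgt(d)))
print("via",rel(s,[.40,.30,.30])[0],W(-.158,-.08,.29))
E
```

```text
t 0.15 case [-0.3447  0.569   0.241 ] Fcase [-0.09 -0.29] -0.08 w 0.0878 q6 -6.6
[[-0.001  0.324  0.946]
 [-0.001  0.946 -0.324]
 [-1.    -0.001 -0.   ]]
9.5 (array([-0.0484, -0.4822,  0.473 ]), array([1.0752e+00, 6.0000e-04, 1.3000e-03]))
-170.5 (array([-0.0484, -0.4822,  0.473 ]), array([-2.0664e+00, -1.5000e-03,  7.0000e-04]))
99.5 (array([-0.0484, -0.4822,  0.473 ]), array([-0.4956, -0.0005,  0.0013]))
-80.5 (array([-0.0484, -0.4822,  0.473 ]), array([2.6459e+00, 1.7000e-03, 6.0000e-04]))
via [-0.0588 -0.1862  0.2813] [ 0.48547985 -0.04209282  0.29      ]
```

```bash
cat > now.py <<'E'
import sys
from h import *
from station import bot
s=bot.read_state();st(s)
if len(sys.argv)>3:
    x,y,z=map(float,sys.argv[1:4]);d=float(sys.argv[4]) if len(sys.argv)>4 else 9.5
    print("rel",*rel(s,W(x,y,z),tgt(d)))
E
python3 -m crank '[[[-0.048,-0.482,0.473,1.075,0,0,1],[-0.048,-0.482,0.473,1.075,0,0,1],[-0.048,-0.482,0.473,1.075,0,0,1],[-0.048,-0.482,0.473,1.075,0,0,1],[-0.048,-0.482,0.473,1.075,0,0,1]]]' 20; python3 now.py -.158 -.08 .29
```

```text
time: 0.57
ee_pos: [0.2841, 0.3784, 0.2563]
ee_rot: [-57.0, 90.0, -112.0]
force: [1.4, -0.4, 1.0]
gripper_width: 0.0579
t 0.57 case [-0.2872  0.3679  0.2563] Fcase [ 1.3  -0.57] 1.03 w 0.0579 q6 9.7
rel [-0.0336 -0.0761  0.4599] [4.449e-01 4.000e-04 3.000e-04]
```

```bash
python3 -m crank '[[[-0.034,-0.076,0.46,0.445,0,0,1],[-0.034,-0.076,0.46,0.445,0,0,1],[-0.034,-0.076,0.46,0.445,0,0,1],[-0.034,-0.076,0.46,0.445,0,0,1],[-0.034,-0.076,0.46,0.445,0,0,1]]]' >/dev/null; python3 now.py -.158 -.08 .29
```

```text
t 0.98 case [-0.2284  0.1685  0.2718] Fcase [0.32 0.02] 0.26 w 0.0249 q6 8.0
rel [-0.0182  0.0701  0.2486] [ 0.0015 -0.     -0.0002]
```

```bash
python3 -m crank '[[[-0.018,0.07,0.249,0,0,0,1],[-0.018,0.07,0.249,0,0,0,1],[-0.018,0.07,0.249,0,0,0,1],[-0.018,0.07,0.249,0,0,0,1],[-0.018,0.07,0.249,0,0,0,1]]]' >/dev/null; python3 now.py -.158 -.08 .29
```

```text
t 1.4 case [-0.1712 -0.0315  0.2862] Fcase [1.14 0.59] -0.11 w 0.0003 q6 -17.9
rel [-0.0038  0.0129  0.0486] [ 0.0048 -0.0001 -0.0001]
```

```bash
python3 -m crank '[[[-0.002,0.01,0.042,0.003,0,0,1],[-0.002,0.01,0.042,0.003,0,0,1],[-0.002,0.01,0.042,0.003,0,0,1]]]' >/dev/null; python3 now.py -.158 -.08 .192
python3 - <<'E'
from station import bot
from h import *
for n,b in [("top",(160,130,320,230)),("wrist",(0,0,512,384)),("scene",(200,120,400,270))]:
    c=bot.camera(n); np.savez(f"/tmp/{n}1.npz",**c); crop(c,f"pics/{n}1.png",*b,1.5 if n=="wrist" else 4)
E
```

```text
t 1.65 case [-0.1605 -0.0734  0.2878] Fcase [0.52 0.74] -0.27 w 0.0005 q6 -21.9
rel [0.0958 0.0025 0.0066] [-0.002   0.0001  0.0003]
```

View pics/top1.png

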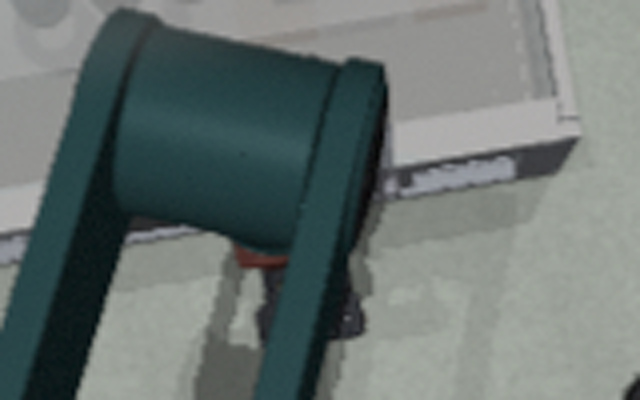

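View pics/wrist1.png

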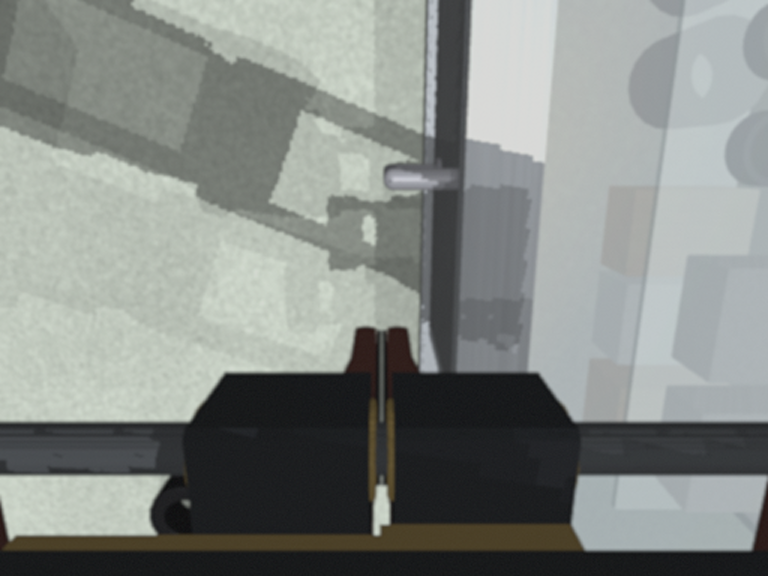

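View pics/scene1.png

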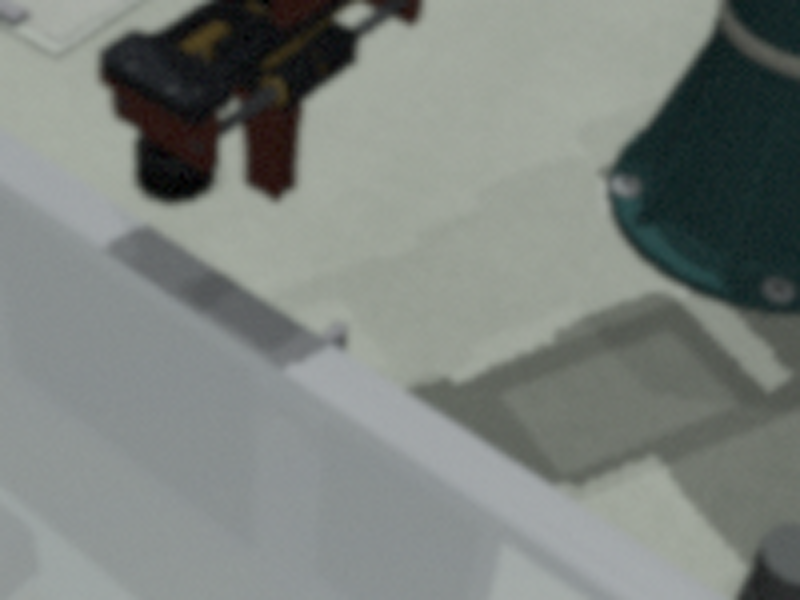

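The wrist view shows the top of the pull reaching out from the door, with its outer end at (393,177) in the picture, which is (262,118) in raw pixels. The case's front edge runs along raw column 290–310.

Run:
```python
from h import *
c=dict(np.load("/tmp/wrist1.npz"))
print("end",toC(P(c,262,118,z=.205)),toC(P(c,258,118,z=.2)),"depth",toC(P(c,264,118)))
r=c["range_z"]
for v in (118,60,200):
  for u in (262,268,275,282,286,290,294,298,302,306,310,316): print(v,u,toC(P(c,u,v)).round(3))
```

```text
end [-0.15570954 -0.01243114  0.205     ] [-0.15832478 -0.01263548  0.2       ] depth [-0.15437427 -0.01243352  0.20494831]
118 262 [-0.156 -0.012  0.205]
118 268 [-0.152 -0.012  0.204]
118 275 [-0.147 -0.012  0.204]
118 282 [-0.142 -0.012  0.205]
118 286 [-0.14  -0.012  0.205]
118 290 [-0.137 -0.012  0.204]
118 294 [-0.134 -0.012  0.204]
118 298 [-0.132 -0.012  0.204]
118 302 [-0.129 -0.012  0.205]
118 306 [-0.128 -0.012  0.214]
118 310 [-0.127 -0.012  0.223]
118 316 [-0.123 -0.012  0.225]
60 262 [-0.152  0.049 -0.001]
60 268 [-0.144  0.049 -0.001]
60 275 [-0.136  0.048  0.   ]
60 282 [-0.128  0.047  0.011]
60 286 [-0.125  0.045  0.026]
60 290 [-0.121  0.044  0.034]
60 294 [-0.121  0.04   0.073]
60 298 [-0.121  0.036  0.105]
60 302 [-0.121  0.033  0.133]
60 306 [-0.121  0.03   0.156]
60 310 [-0.128  0.022  0.219]
60 316 [-0.125  0.021  0.225]
200 262 [-0.15  -0.13  -0.002]
200 268 [-0.142 -0.13  -0.001]
200 275 [-0.133 -0.13  -0.   ]
200 282 [-0.126 -0.122  0.026]
200 286 [-0.121 -0.12   0.032]
200 290 [-0.121 -0.107  0.076]
200 294 [-0.121 -0.097  0.112]
200 298 [-0.121 -0.089  0.139]
200 302 [-0.128 -0.068  0.211]
200 306 [-0.127 -0.064  0.223]
200 310 [-0.125 -0.064  0.224]
200 316 [-0.121 -0.064  0.225]
```

```bash
sed -i 's/^def W/C=C+R2@np.array([.002,0])\ndef W/' h.py; python3 now.py -.158 -.05 .192
```

```text
t 1.8 case [-0.1636 -0.07    0.2876] Fcase [-0.06  0.59] -0.14 w 0.0005 q6 -21.8
rel [ 0.0956  0.0058 -0.0199] [ 0.0028 -0.001   0.0013]
```

```bash
python3 -m crank '[[[0.03,0.006,-0.02,0.003,0,0,1],[0.06,0.006,-0.02,0.003,0,0,1],[0.096,0.006,-0.02,0.003,0,0,1],[0.096,0.006,-0.02,0.003,0,0,1]]]' >/dev/null; python3 now.py -.158 -.05 .192
```

```text
t 2.13 case [-0.1616 -0.0478  0.187 ] Fcase [-2.3   0.66] 0.2 w 0.0003 q6 -19.2
rel [-0.005   0.0035  0.0022] [ 0.0023 -0.0036  0.0102]
```

```bash
python3 -m crank '[[[-0.003,0.003,-0.003,0,0,0,1],[-0.003,0.003,-0.008,0,0,0,1],[-0.003,0.003,-0.013,0,0,0,1],[-0.003,0.003,-0.017,0,0,0,1],[-0.003,0.003,-0.021,0,0,0,1]]]' 60 >/dev/null; python3 now.py -.158 .08 .192
```

```text
t 2.55 case [-0.153  -0.0299  0.1966] Fcase [-0.29 -0.42] 0.12 w 0.0005 q6 -16.6
rel [ 0.0045 -0.0051 -0.1099] [-0.0005  0.0008 -0.0027]
```

```bash
python3 -m crank '[[[0.003,-0.004,-0.003,0,0,0,1],[0.003,-0.004,-0.008,0,0,0,1],[0.003,-0.004,-0.015,0,0,0,1],[0.003,-0.004,-0.023,0,0,0,1],[0.003,-0.004,-0.031,0,0,0,1]]]' >/dev/null; python3 now.py -.158 .08 .192
```

```text
t 2.97 case [-0.1578  0.0012  0.1922] Fcase [ 1.34 -2.77] 0.93 w 0.0007 q6 -13.1
rel [ 0.0002 -0.0003 -0.0788] [-0.0013  0.0003 -0.0002]
```

```bash
python3 -m crank '[[[0,0,-0.009,0,0,0,1],[0,0,-0.018,0,0,0,1],[0,0,-0.027,0,0,0,1],[0,0,-0.036,0,0,0,1],[0,0,-0.043,0,0,0,1]]]' >/dev/null; python3 now.py -.158 .08 .192
```

```text
t 3.38 case [-0.1578  0.0449  0.192 ] Fcase [ 1.66 -2.76] 0.93 w 0.0004 q6 -8.0
rel [-0.     -0.0002 -0.0351] [-0.0004 -0.0002  0.0001]
```

```bash
python3 -m crank '[[[0,0,-0.006,0,0,0,1],[0,0,-0.012,0,0,0,1],[0,0,-0.018,0,0,0,1],[0,0,-0.024,0,0,0,1],[0,0,-0.028,0,0,0,1]]]' >/dev/null; python3 now.py -.158 .08 .192
python3 -c "
from station import bot
from h import *
c=bot.camera('wrist');crop(c,'pics/wrist2.png',0,0,512,384,1.5);np.savez('/tmp/wrist2.npz',**c)"
```

```text
t 3.8 case [-0.1579  0.0724  0.1919] Fcase [ 1.39 -1.94] 1.61 w 0.0008 q6 -4.6
rel [-0.0001 -0.0001 -0.0076] [-0.0007 -0.0001  0.0004]
```

View pics/wrist2.png

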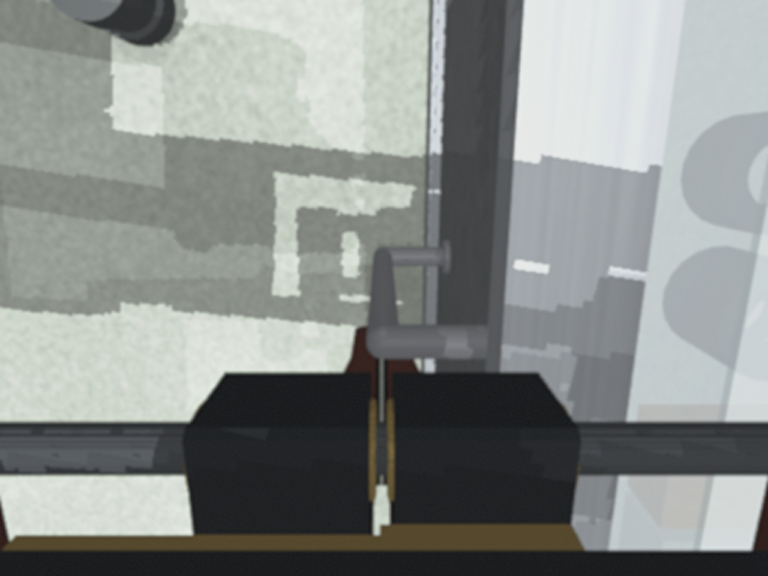

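The bar sits squarely against the closed fingers, with its top at (382,340) in the picture. I'll continue slowly through the lips.

```bash
python3 -m crank '[[[0,0,-0.002,0,0,0,1],[0,0,-0.004,0,0,0,1],[0,0,-0.006,0,0,0,1],[0,0,-0.008,0,0,0,1],[0,0,-0.010,0,0,0,1]]]' >/dev/null; python3 now.py 
python3 -m crank '[[[0,0,-0.001,0,0,0,1],[0,0,-0.002,0,0,0,1],[0,0,-0.003,0,0,0,1],[0,0,-0.004,0,0,0,1],[0,0,-0.005,0,0,0,1]]]' >/dev/null; python3 now.py
```

```text
t 4.27 case [-0.1582  0.0817  0.1918] Fcase [-0.32 -2.86] 0.49 w 0.0007 q6 -3.4
t 4.68 case [-0.1582  0.085   0.1919] Fcase [ -1.64 -10.71] -0.4 w 0.0005 q6 -2.8
```

```bash
python3 -m crank '[[[0,0,-0.0005,0,0,0,1],[0,0,-0.001,0,0,0,1]]]' >/dev/null; python3 now.py 
python3 -m crank '[[[0,0,-0.0005,0,0,0,1],[0,0,-0.001,0,0,0,1]]]' >/dev/null; python3 now.py
```

```text
t 4.85 case [-0.1582  0.086   0.1919] Fcase [ -1.72 -10.07] 0.34 w 0.0001 q6 -2.7
t 5.02 case [-0.1582  0.0873  0.1919] Fcase [-0.65 -6.43] 0.06 w 0.0007 q6 -2.6
```

```bash
python3 -m crank '[[[0,0,-0.0005,0,0,0,1],[0,0,-0.001,0,0,0,1]]]' >/dev/null; python3 now.py
```

```text
t 5.18 case [-0.1582  0.0885  0.1919] Fcase [-0.83 -7.31] -0.36 w 0.0007 q6 -2.5
```

```bash
for i in 1 2 3; do python3 -m crank '[[[0,0,-0.0005,0,0,0,1],[0,0,-0.001,0,0,0,1]]]' >/dev/null; python3 now.py; done
```

```text
t 5.35 case [-0.1582  0.0895  0.1919] Fcase [-1.65 -6.96] -0.27 w 0.0003 q6 -2.3
t 5.52 case [-0.1582  0.0906  0.1919] Fcase [-0.57 -7.26] 0.73 w 0.0005 q6 -2.2
t 5.68 case [-0.1582  0.0916  0.1919] Fcase [-1.2  -7.15] -0.47 w 0.0005 q6 -2.1
```

```bash
for i in 1 2 3; do python3 -m crank '[[[0,0,-0.0005,0,0,0,1],[0,0,-0.001,0,0,0,1]]]' >/dev/null; python3 now.py; done
```

```text
t 5.85 case [-0.1582  0.0926  0.1919] Fcase [-1.63 -7.6 ] -0.26 w 0.0004 q6 -2.0
t 6.02 case [-0.1582  0.0935  0.1919] Fcase [-2.05 -7.64] -0.78 w 0.0004 q6 -1.9
t 6.18 case [-0.1582  0.0946  0.1919] Fcase [-0.85 -7.65] -0.15 w 0.0004 q6 -1.7
```

```bash
for i in 1 2; do python3 -m crank '[[[0,0,-0.0005,0,0,0,1],[0,0,-0.001,0,0,0,1]]]' >/dev/null; python3 now.py; done
```

```text
t 6.35 case [-0.1582  0.0955  0.1919] Fcase [-0.85 -6.91] -0.35 w 0.0004 q6 -1.6
t 6.52 case [-0.1582  0.0962  0.1919] Fcase [-1.08 -9.87] -0.0 w 0.0004 q6 -1.5
```

```bash
python3 -m crank '[[[0,0,-0.0005,0,0,0,1],[0,0,-0.0005,0,0,0,1]]]' >/dev/null; python3 now.py
```

```text
t 6.68 case [-0.1581  0.0962  0.1919] Fcase [ -1.2  -11.02] -0.2 w 0.0007 q6 -1.4
```

```bash
python3 -m crank '[[[0,0,-0.0005,0,0,0,1],[0,0,-0.0005,0,0,0,1]]]' >/dev/null; python3 now.py
```

```text
t 6.85 case [-0.1582  0.0963  0.1919] Fcase [ -0.99 -12.91] 0.23 w 0.0007 q6 -1.4
```

```bash
python3 -m crank '[[[0,0,-0.0005,0,0,0,1],[0,0,-0.0005,0,0,0,1]]]' >/dev/null; python3 now.py
```

```text
t 7.02 case [-0.1582  0.0963  0.1919] Fcase [ -2.38 -15.46] 0.69 w 0.0006 q6 -1.3
```

```bash
python3 -m crank '[[[0,0,-0.0004,0,0,0,1],[0,0,-0.0004,0,0,0,1],[0,0,-0.0004,0,0,0,1],[0,0,-0.0004,0,0,0,1]]]' >/dev/null; python3 now.py
```

```text
t 7.35 case [-0.1581  0.0964  0.1919] Fcase [ -2.17 -15.58] 0.08 w 0.0005 q6 -1.3
```

The door stopped with its pull at y of about 0.111, inside the given range, and I held about 15.5 N on it. Now I'll ease off gently.

```bash
python3 -m crank '[[[0,0,0.001,0,0,0,1],[0,0,0.002,0,0,0,1],[0,0,0.003,0,0,0,1],[0,0,0.004,0,0,0,1],[0,0,0.005,0,0,0,1]]]' >/dev/null; python3 now.py
python3 -m crank '[[[0,0,0.002,0,0,0,1],[0,0,0.004,0,0,0,1],[0,0,0.008,0,0,0,1],[0,0,0.012,0,0,0,1],[0,0,0.02,0,0,0,1]]]' >/dev/null; python3 now.py -.185 -.0077 .192
python3 -c "
from station import bot
from h import *
c=bot.camera('wrist');crop(c,'pics/wrist3.png',0,0,512,384,1.5);np.savez('/tmp/wrist3.npz',**c)"
```

```text
t 7.77 case [-0.1575  0.095   0.1921] Fcase [1.04 0.35] 1.16 w 0.0001 q6 -1.9
t 8.18 case [-0.1577  0.0745  0.1921] Fcase [0.7  0.28] -0.1 w 0.0004 q6 -4.4
rel [ 0.0001 -0.0272  0.0822] [-0.0002 -0.0002 -0.    ]
```

View pics/wrist3.png

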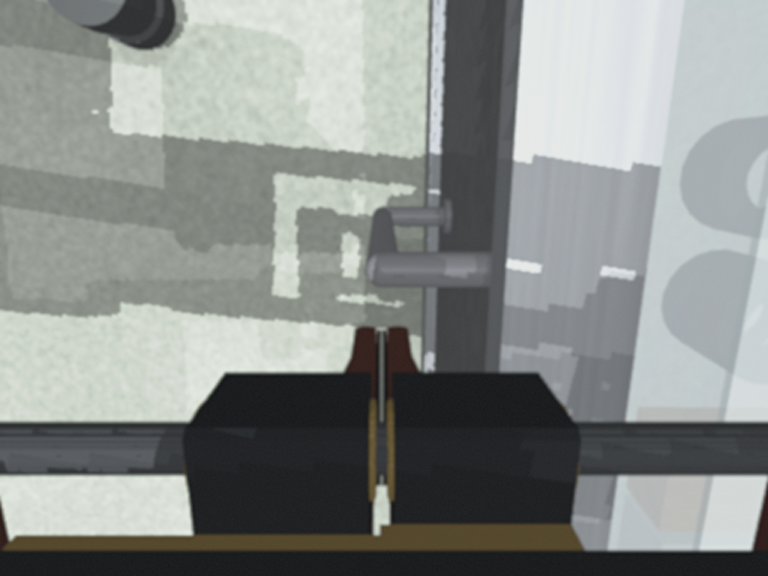

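```bash
python3 - <<'E'
from h import *
c=dict(np.load("/tmp/wrist3.npz"))
for u in (254,262,275): print(toC(P(c,u,179)))
E
python3 -m crank '[[[0,-0.027,0,0,0,0,1],[0,-0.027,0.04,0,0,0,1],[0,-0.027,0.082,0,0,0,1],[0,-0.027,0.082,0,0,0,1],[0,-0.027,0.082,0,0,0,1]]]' >/dev/null; python3 now.py -.159 -.0077 .190
python3 -c "
from station import bot
from h import *
for n,b in [('top',(160,130,320,230)),('wrist',(0,0,512,384))]:
  c=bot.camera(n);crop(c,f'pics/{n}4.png',*b,1.5 if n=='wrist' else 4);np.savez(f'/tmp/{n}4.npz',**c)"
```

```text
[-0.15745444  0.1136851   0.20491298]
[-0.15421785  0.11351663  0.20417468]
[-0.14896714  0.11354624  0.20431216]
t 8.65 case [-0.1846 -0.0095  0.1922] Fcase [ 0.07 -0.15] -0.11 w 0.0001 q6 -15.0
rel [ 0.0022  0.0256 -0.002 ] [-0.0056  0.0003 -0.0006]
```

View pics/wrist4.png

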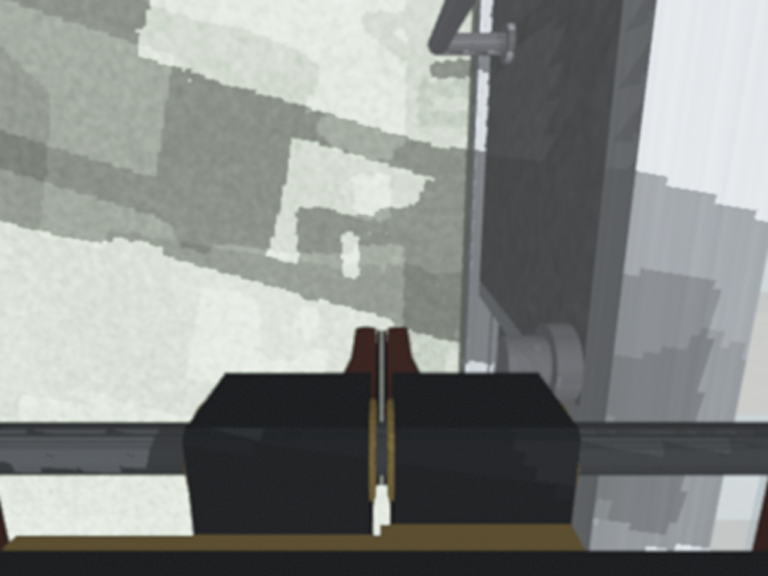

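View pics/top4.png

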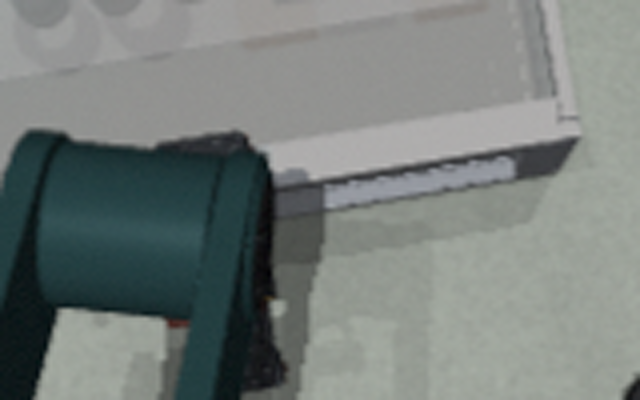

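The wrist view shows the lock plunger at about (520,350), with its barrel behind at (562,360), level with the fingertips. I'll check its depth.

```bash
python3 - <<'E'
from h import *
c=dict(np.load("/tmp/wrist4.npz"))
for p in [(335,228),(338,235),(345,230),(355,232),(365,222),(375,222),(380,230),(380,240)]: print(p,toC(P(c,*p)).round(4))
E
python3 now.py -.165 -.0065 .190
```

```text
(335, 228) [-0.1446  0.0008  0.1817]
(338, 235) [-0.1444 -0.0007  0.187 ]
(345, 230) [-0.1407  0.0011  0.1852]
(355, 232) [-0.1358  0.0002  0.1855]
(365, 222) [-0.1304  0.0042  0.1825]
(375, 222) [-0.1265  0.0051  0.1851]
(380, 230) [-0.1255  0.0027  0.1894]
(380, 240) [-0.1262 -0.001   0.1924]
t 8.75 case [-0.185  -0.0073  0.192 ] Fcase [-1.3   0.69] 0.28 w 0.0005 q6 -15.0
rel [ 0.002   0.02   -0.0008] [-0.0022 -0.0005  0.0003]
```

```bash
python3 -m crank '[[[0.001,0.005,0,0,0,0,1],[0.002,0.010,0,0,0,0,1],[0.002,0.016,0,0,0,0,1],[0.002,0.020,0,0,0,0,1],[0.002,0.020,0,0,0,0,1]]]' >/dev/null; python3 now.py
python3 -m crank '[[[0,0.002,0,0,0,0,1],[0,0.004,0,0,0,0,1],[0,0.006,0,0,0,0,1],[0,0.007,0,0,0,0,1]]]' >/dev/null; python3 now.py
```

```text
t 9.17 case [-0.1634 -0.0069  0.1901] Fcase [-0.37  0.1 ] -0.06 w 0.0006 q6 -14.4
t 9.5 case [-0.1576 -0.0074  0.1901] Fcase [-0.48  0.65] -0.13 w 0.0003 q6 -14.2
```

```bash
for i in 1 2; do python3 -m crank '[[[0,0.001,0,0,0,0,1],[0,0.002,0,0,0,0,1],[0,0.002,0,0,0,0,1]]]' >/dev/null; python3 now.py;done
```

```text
t 9.75 case [-0.1557 -0.0075  0.1901] Fcase [-0.14 -0.48] -0.55 w 0.0004 q6 -14.1
t 10.0 case [-0.1539 -0.0074  0.19  ] Fcase [-0.25  0.64] 0.09 w 0.0005 q6 -14.0
```

```bash
for i in 1 2; do python3 -m crank '[[[0,0.001,0,0,0,0,1],[0,0.002,0,0,0,0,1],[0,0.002,0,0,0,0,1]]]' >/dev/null; python3 now.py;done
```

```text
t 10.25 case [-0.153  -0.0074  0.1899] Fcase [-5.7  -0.93] 3.43 w 0.0007 q6 -14.0
t 10.5 case [-0.1508 -0.0073  0.1898] Fcase [-6.18 -0.46] 3.24 w 0.0006 q6 -13.9
```

```bash
for i in 1 2; do python3 -m crank '[[[0,0.001,0,0,0,0,1],[0,0.002,0,0,0,0,1],[0,0.002,0,0,0,0,1]]]' >/dev/null; python3 now.py;done
```

```text
t 10.75 case [-0.1486 -0.0073  0.1898] Fcase [-5.16 -0.61] 2.73 w 0.0003 q6 -13.9
t 11.0 case [-0.1465 -0.0074  0.1898] Fcase [-4.85 -0.43] 2.77 w 0.0004 q6 -13.8
```

```bash
python3 -m crank '[[[0,0.001,0,0,0,0,1],[0,0.002,0,0,0,0,1],[0,0.002,0,0,0,0,1]]]' >/dev/null; python3 now.py;
python3 -m crank '[[[0,0.001,0,0,0,0,1],[0,0.001,0,0,0,0,1]]]' >/dev/null; python3 now.py
```

```text
t 11.25 case [-0.1443 -0.0074  0.1899] Fcase [-5.24 -0.71] 1.68 w 0.0003 q6 -13.8
t 11.42 case [-0.1436 -0.0074  0.1899] Fcase [-5.98 -1.33] 3.27 w 0.0007 q6 -13.7
```

```bash
python3 -m crank '[[[0,0.0005,0,0,0,0,1],[0,0.001,0,0,0,0,1]]]' >/dev/null; python3 now.py;
python3 -m crank '[[[0,0.0005,0,0,0,0,1],[0,0.001,0,0,0,0,1],[0,0.001,0,0,0,0,1]]]' >/dev/null; python3 now.py
```

```text
t 11.58 case [-0.1436 -0.0073  0.1898] Fcase [-9.55 -0.86] 6.93 w 0.0004 q6 -13.7
t 11.83 case [-0.1436 -0.0074  0.1898] Fcase [-10.61  -1.75] 8.26 w 0.0009 q6 -13.7
```

The plunger stopped after about 10 mm of travel and the force rose to 10 N at the end. I'll back off and look.

```bash
python3 -m crank '[[[0,-0.003,0,0,0,0,1],[0,-0.006,0,0,0,0,1],[0,-0.012,0,0,0,0,1],[0,-0.024,0,0,0,0,1],[0,-0.044,0,0,0,0,1]]]' >/dev/null; python3 now.py
python3 - <<'E'
from station import bot
from h import *
c=bot.camera('wrist');crop(c,'pics/wrist5.png',0,0,512,384,1.5);np.savez('/tmp/wrist5.npz',**c)
for p in [(350,228),(356,230),(362,230),(370,230),(380,230)]: print(p,toC(P(c,*p)).round(4))
c2=dict(np.load('/tmp/wrist2.npz'));c3=dict(np.load('/tmp/wrist3.npz'))
# bar centre at x=-.145: scan rows
for n,cc,rows in (("pushing",c2,range(205,250)),("released",c3,range(155,200))):
    for u in (275,285):
        vs=[v for v in rows if abs(toC(P(cc,u,v))[2]-.2025)<.004]
        print(n,u,vs[0],vs[-1],[toC(P(cc,u,v))[1].round(4) for v in (vs[0],vs[-1])])
E
```

```text
t 12.25 case [-0.1836 -0.0077  0.1903] Fcase [-0.28 -0.5 ] 0.49 w 0.0005 q6 -15.0
(350, 228) [-0.134  -0.0011  0.1738]
(356, 230) [-0.1341  0.0017  0.1835]
(362, 230) [-0.1309  0.0013  0.1826]
(370, 230) [-0.1288  0.0033  0.1875]
(380, 230) [-0.1245  0.0037  0.1885]
pushing 275 217 245 [np.float64(0.0937), np.float64(0.0836)]
pushing 285 217 239 [np.float64(0.094), np.float64(0.0845)]
released 275 168 191 [np.float64(0.1173), np.float64(0.1079)]
released 285 168 191 [np.float64(0.1171), np.float64(0.1079)]
```

View pics/wrist5.png

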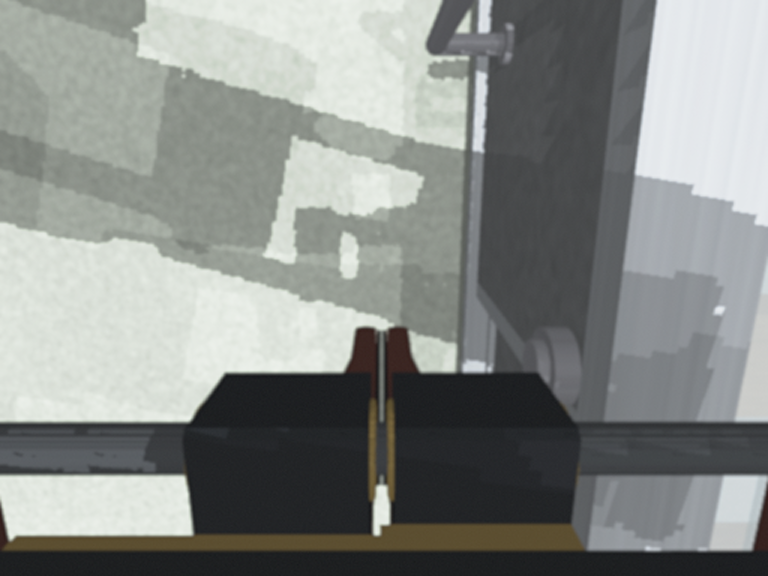

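The plunger face moved from x = -0.1446 to -0.134, which is 10 mm, and the door hasn't backed off. I'll lift clear, confirm the robot is at rest, and check the counter before handing in.

```bash
python3 -m crank '[[[-0.03,-0.01,0,0,0,0,1],[-0.06,-0.02,0,0,0,0,1],[-0.08,-0.02,0,0,0,0,1],[-0.08,-0.02,0,0,0,0,1],[-0.08,-0.02,0,0,0,0,1]]]' >/dev/null; python3 now.py
python3 - <<'E'
from station import bot
from h import *
c=bot.camera('top');cv2.imwrite('pics/top6.png',c["frame"][:,:,::-1])
E
```

```text
t 12.72 case [-0.2042 -0.0076  0.271 ] Fcase [-0.53  0.42] 0.33 w 0.0006 q6 -15.7
```

View pics/top6.png

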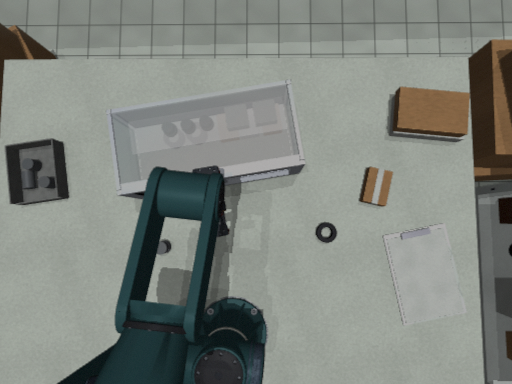

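The top view shows the tape at (326,232), the fitting at (163,247) and the carton at (377,186), all where they started. The arm is clear.

```bash
python3 -c "
from station import bot
print(bot.sign_off())"; python3 now.py
```

```text
the job is handed in; nothing more can be done
None
the job is handed in; nothing more can be done
```

The door is home against the buffer, the lock is pushed in, and I handed the job in at about 12.8 s; no verdict was reported.

- **Door:** I pushed it along by its pull with the closed fingers, no faster than about 0.11 m/s. The lips took about 7 N. It then stopped dead with the pull at about y = +0.111 m, and I held about 15.5 N of total push there, so I estimate about 8 N on the buffer. After I eased off, the wrist camera showed it had not backed away. The force on the buffer once released cannot be seen directly, so I did not measure it.
- **Lock:** The plunger moved at about 5–6 N and stopped firmly at about 10 N in the push direction (about 13 N overall). The camera shows its face moved from x = -0.1446 to -0.134 m, so it went in the full 10 mm or so.
- **Finish:** The arm is clear, with only sensor noise on the wrist force. The tape, fitting and carton appear where they started in the top view.
- **Disagreements:** My first reading of the pull was off by about 17 mm along the track, and the case position by about 2 mm. I corrected both from wrist-camera depth before touching anything. A small difference of 1–2 mm between the camera and the arm's own position remained throughout.

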